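Change the splined couplings on a three-shaft drive unit

TASK

Service the drive unit on the drainer: first swing the lock lever at the gearbox's left end all the way over, away from the robot, to hold the shafts, then pull every worn coupling (one lobe broken off) off its splined stub and drop it into the wire basket, and fit each new coupling on a stub of its own, turning it until its slots line up with the teeth so that it slides fully home on the gearbox. When all that is done, swing the lever all the way back towards the robot to free the shafts. Leave the jug, the bottle, the peg tin and the dustpan where they stand.

Things in the scene. Friction and masses are not known exactly. Their poses are not given: they have to be found in the camera images.
- worn1_mid (a point): Flat cast aluminium coupling, 28 mm thick, 50 mm across its flats (square to its own x and y, 22 mm wide), corner lobes at 45 deg to 30 mm from the axis. Bore: 4 slots along its +-x and +-y, 10.5 mm wide, out to 18.75 mm from the axis. Any quarter turn fits, either face up. Point: its centre, 14 mm above its underside. Worn: one lobe broken off; starts on stub1, lifts straight off.
- worn2_mid (a point): Flat cast aluminium coupling, 28 mm thick, 50 mm across its flats (square to its own x and y, 22 mm wide), corner lobes at 45 deg to 30 mm from the axis. Bore: 4 slots along its +-x and +-y, 10.5 mm wide, out to 18.75 mm from the axis. Any quarter turn fits, either face up. Point: its centre, 14 mm above its underside. Worn: one lobe broken off; starts on stub2, lifts straight off.
- worn3_mid (a point): Flat cast aluminium coupling, 28 mm thick, 50 mm across its flats (square to its own x and y, 22 mm wide), corner lobes at 45 deg to 30 mm from the axis. Bore: 4 slots along its +-x and +-y, 10.5 mm wide, out to 18.75 mm from the axis. Any quarter turn fits, either face up. Point: its centre, 14 mm above its underside. Worn: one lobe broken off; starts on stub3, lifts straight off.
- new1_mid (a point): Flat cast aluminium coupling, 28 mm thick, 50 mm across its flats (square to its own x and y, 22 mm wide), corner lobes at 45 deg to 30 mm from the axis. Bore: 4 slots along its +-x and +-y, 10.5 mm wide, out to 18.75 mm from the axis. Any quarter turn fits, either face up. Point: its centre, 14 mm above its underside. New, all 4 lobes; starts on the table. May be absent.
- new2_mid (a point): Flat cast aluminium coupling, 28 mm thick, 50 mm across its flats (square to its own x and y, 22 mm wide), corner lobes at 45 deg to 30 mm from the axis. Bore: 4 slots along its +-x and +-y, 10.5 mm wide, out to 18.75 mm from the axis. Any quarter turn fits, either face up. Point: its centre, 14 mm above its underside. New, all 4 lobes; starts on the table. May be absent.
- new3_mid (a point): Flat cast aluminium coupling, 28 mm thick, 50 mm across its flats (square to its own x and y, 22 mm wide), corner lobes at 45 deg to 30 mm from the axis. Bore: 4 slots along its +-x and +-y, 10.5 mm wide, out to 18.75 mm from the axis. Any quarter turn fits, either face up. Point: its centre, 14 mm above its underside. New, all 4 lobes; starts on the table. May be absent.
- stub1: Fixed splined stub on the gearbox: round core 21 mm across, 36 mm high with coned nose; 4 teeth along its own +-x and +-y, 7 mm wide, reaching 17 mm from the axis, 28 mm high. Origin on its axis on the flat gearbox top (30 mm above the table), where a coupling sits when fully home; turned wrong, it rests on the teeth. Stubs stand 110 mm apart down the middle of a box 110 x 330 mm.
- stub2: Fixed splined stub on the gearbox: round core 21 mm across, 36 mm high with coned nose; 4 teeth along its own +-x and +-y, 7 mm wide, reaching 17 mm from the axis, 28 mm high. Origin on its axis on the flat gearbox top (30 mm above the table), where a coupling sits when fully home; turned wrong, it rests on the teeth. Stubs stand 110 mm apart down the middle of a box 110 x 330 mm.
- stub3: Fixed splined stub on the gearbox: round core 21 mm across, 36 mm high with coned nose; 4 teeth along its own +-x and +-y, 7 mm wide, reaching 17 mm from the axis, 28 mm high. Origin on its axis on the flat gearbox top (30 mm above the table), where a coupling sits when fully home; turned wrong, it rests on the teeth. Stubs stand 110 mm apart down the middle of a box 110 x 330 mm.
- basket: Reject basket: open rectangular wire basket, fixed, 170 mm along its own x, 190 mm along its own y, 60 mm high, walls 4 mm, floor 4 mm thick. Origin at the centre of its underside on the table.
- lock (a joint): Shaft-lock lever at the left end of the gearbox, rad: 0 (near stop, 0 to 0.12 at the start) leans to the robot at 0.5 rad from upright, 1.0 (far stop) leans away at 0.5 rad from upright. Its level axis runs along the gearbox's length, 22 mm above the table; it is light (1 N at the ball) and stays where it is left.
- lock_tip (a point): Centre of the black ball, 26 mm across, on the end of the lock lever, 70 mm from the lever's axis, about 83 mm above the table at both stops and 92 mm midway. The point's x axis, seen from above, points away from the robot, square to the gearbox's length: the way the ball swings from the near stop to the far one. The ball can be pinched from above.
- jug: Bystander: blue plastic jug, 120 mm across, 190 mm high, on the far right. Origin at the centre of its underside.
- bottle: Bystander: glass bottle with a white cap, 70 mm across, 210 mm high, on the far left. Origin at the centre of its underside.
- peg_tin: Bystander: round tin of wooden clothes pegs, 96 mm across, about 95 mm high with the pegs, behind the gearbox. Origin at the centre of its underside.
- dustpan: Bystander: aluminium dustpan, 140 x 180 mm and 50 mm high, its handle pointing away from the robot, behind the gearbox to the left. Origin under the centre of the pan.
Not all that is in view belongs to the job. Leave any red look-alike of the part that bears worn2_mid alone.

How it is judged:
On the way, in this order (a step that is already met when the one before it is completed fails the run):
1. the lock lever is over at its far stop while the worn couplings are still on their stubs and the new ones on the table (value of joint lock above 0.85 rad and distance between worn1_mid and stub1 below 0.03 m and distance between worn2_mid and stub2 below 0.03 m and distance between worn3_mid and stub3 below 0.03 m and height (world z) of each of new1_mid, new2_mid, new3_mid below 0.035 m), for 0.2 s.
2. every worn coupling is in the basket and every new coupling is fully home on a stub, with the lever still over (x of worn1_mid in the frame of basket between -0.083 and 0.083 m and y of worn1_mid in the frame of basket between -0.093 and 0.093 m and z of worn1_mid in the frame of basket between 0 and 0.07 m and x of worn2_mid in the frame of basket between -0.083 and 0.083 m and y of worn2_mid in the frame of basket between -0.093 and 0.093 m and z of worn2_mid in the frame of basket between 0 and 0.07 m and x of worn3_mid in the frame of basket between -0.083 and 0.083 m and y of worn3_mid in the frame of basket between -0.093 and 0.093 m and z of worn3_mid in the frame of basket between 0 and 0.07 m and ((horizontal distance between new1_mid and stub1 below 0.004 m and z of new1_mid in the frame of stub1 between 0.01 and 0.0165 m and angle between the z axis of new1_mid and the z axis of stub1, either way round below 0.08 rad) or (horizontal distance between new1_mid and stub2 below 0.004 m and z of new1_mid in the frame of stub2 between 0.01 and 0.0165 m and angle between the z axis of new1_mid and the z axis of stub2, either way round below 0.08 rad) or (horizontal distance between new1_mid and stub3 below 0.004 m and z of new1_mid in the frame of stub3 between 0.01 and 0.0165 m and angle between the z axis of new1_mid and the z axis of stub3, either way round below 0.08 rad)) and ((horizontal distance between new2_mid and stub1 below 0.004 m and z of new2_mid in the frame of stub1 between 0.01 and 0.0165 m and angle between the z axis of new2_mid and the z axis of stub1, either way round below 0.08 rad) or (horizontal distance between new2_mid and stub2 below 0.004 m and z of new2_mid in the frame of stub2 between 0.01 and 0.0165 m and angle between the z axis of new2_mid and the z axis of stub2, either way round below 0.08 rad) or (horizontal distance between new2_mid and stub3 below 0.004 m and z of new2_mid in the frame of stub3 between 0.01 and 0.0165 m and angle between the z axis of new2_mid and the z axis of stub3, either way round below 0.08 rad)) and ((horizontal distance between new3_mid and stub1 below 0.004 m and z of new3_mid in the frame of stub1 between 0.01 and 0.0165 m and angle between the z axis of new3_mid and the z axis of stub1, either way round below 0.08 rad) or (horizontal distance between new3_mid and stub2 below 0.004 m and z of new3_mid in the frame of stub2 between 0.01 and 0.0165 m and angle between the z axis of new3_mid and the z axis of stub2, either way round below 0.08 rad) or (horizontal distance between new3_mid and stub3 below 0.004 m and z of new3_mid in the frame of stub3 between 0.01 and 0.0165 m and angle between the z axis of new3_mid and the z axis of stub3, either way round below 0.08 rad)) and value of joint lock above 0.7 rad), for 0.2 s.
3. the lock lever is back at its near stop (value of joint lock below 0.15 rad), for 0.2 s.
At the end, for the whole second after the job is handed in: Every worn coupling lies in the basket (centre inside the walls, under 70 mm up), every new one present is flat and home on its own stub (within 4 mm of the axis, centre at most 16.5 mm above the gearbox top, tilt under 0.08 rad), all at rest, and the lock lever is back below 0.15 rad (x of worn1_mid in the frame of basket between -0.083 and 0.083 m and y of worn1_mid in the frame of basket between -0.093 and 0.093 m and z of worn1_mid in the frame of basket between 0 and 0.07 m and x of worn2_mid in the frame of basket between -0.083 and 0.083 m and y of worn2_mid in the frame of basket between -0.093 and 0.093 m and z of worn2_mid in the frame of basket between 0 and 0.07 m and x of worn3_mid in the frame of basket between -0.083 and 0.083 m and y of worn3_mid in the frame of basket between -0.093 and 0.093 m and z of worn3_mid in the frame of basket between 0 and 0.07 m and ((horizontal distance between new1_mid and stub1 below 0.004 m and z of new1_mid in the frame of stub1 between 0.01 and 0.0165 m and angle between the z axis of new1_mid and the z axis of stub1, either way round below 0.08 rad) or (horizontal distance between new1_mid and stub2 below 0.004 m and z of new1_mid in the frame of stub2 between 0.01 and 0.0165 m and angle between the z axis of new1_mid and the z axis of stub2, either way round below 0.08 rad) or (horizontal distance between new1_mid and stub3 below 0.004 m and z of new1_mid in the frame of stub3 between 0.01 and 0.0165 m and angle between the z axis of new1_mid and the z axis of stub3, either way round below 0.08 rad)) and ((horizontal distance between new2_mid and stub1 below 0.004 m and z of new2_mid in the frame of stub1 between 0.01 and 0.0165 m and angle between the z axis of new2_mid and the z axis of stub1, either way round below 0.08 rad) or (horizontal distance between new2_mid and stub2 below 0.004 m and z of new2_mid in the frame of stub2 between 0.01 and 0.0165 m and angle between the z axis of new2_mid and the z axis of stub2, either way round below 0.08 rad) or (horizontal distance between new2_mid and stub3 below 0.004 m and z of new2_mid in the frame of stub3 between 0.01 and 0.0165 m and angle between the z axis of new2_mid and the z axis of stub3, either way round below 0.08 rad)) and ((horizontal distance between new3_mid and stub1 below 0.004 m and z of new3_mid in the frame of stub1 between 0.01 and 0.0165 m and angle between the z axis of new3_mid and the z axis of stub1, either way round below 0.08 rad) or (horizontal distance between new3_mid and stub2 below 0.004 m and z of new3_mid in the frame of stub2 between 0.01 and 0.0165 m and angle between the z axis of new3_mid and the z axis of stub2, either way round below 0.08 rad) or (horizontal distance between new3_mid and stub3 below 0.004 m and z of new3_mid in the frame of stub3 between 0.01 and 0.0165 m and angle between the z axis of new3_mid and the z axis of stub3, either way round below 0.08 rad)) and linear speed of each of worn1, worn2, worn3, new1, new2, new3 below 0.02 m/s and value of joint lock below 0.15 rad); the robot touches nothing.
It fails at once if the jug is shifted by more than 50 mm (distance of jug from where it was at the start of the episode above 0.05 m).
It fails at once if the bottle is shifted by more than 50 mm (distance of bottle from where it was at the start of the episode above 0.05 m).
It fails at once if the peg tin is shifted by more than 50 mm (distance of peg_tin from where it was at the start of the episode above 0.05 m).
It fails at once if the dustpan is shifted by more than 50 mm (distance of dustpan from where it was at the start of the episode above 0.05 m).
Of new1, new2, new3 only 2 to 3 are there at a start; the rules pass over those that are not, and their reading is None.
At some moment in a run one of new1, new2, new3 may be knocked a few centimetres aside while the robot is not near it.
Once in a run the grip may slacken for a moment while it holds something.
It also fails if it takes over 210 s, if anything falls off the work surface, if the arm or the gripper's body presses on something with over 40 N, if the wrist force passes 120 N, or if a joint passes its speed limit or range.

ROBOT

A 6-joint arm with a two-finger parallel gripper is mounted at the origin on the work surface. World frame = base frame: x ahead of the robot, y to its left, z up, the work surface at z = 0. Lengths are in m, angles in rad, forces in N, time in s.
With the tool pointing down it reaches from about 0.35 to 0.775 m from the base axis. Payload 5.5 kg.
Tool frame: the origin (TCP) lies at the very end of the fingers, on their centre line; the grasp point (between the pads) lies 19 mm behind it; z points along the fingers, y is the direction in which the jaws open and shut (so a half turn about z gives the same grasp; the last joint's range is limited). The gripper opens to 85 mm and grips with 20 to 120 N. Pads are 22 mm wide; open, the fingers measure 114 mm over their backs; the gripper's body (76 mm by 85 mm) begins 54 mm behind the grasp point. The pads swing forward as they close: fully open they stand 13 mm farther back than shut.
Start: joints at [1.074, 0.313, 0.046, 1.304, 0, 1.431], TCP at [0.201, 0.539, 0.231] pointing down, gripper open.
Joint ranges: [-2.76, 2.76], [-0.86, 1.69], [-1.03, 1.26], [-2.2, 2.34], [-1.47, 1.5], [-3.14, 3.14]. Speed limits (rad/s): [2.57, 2.57, 3.14, 3.14, 3.14, 3.14].

INTERFACE

Orientations are given as a unit quaternion [w, x, y, z].
In Python, from workcell import get_state, imaging, env, spotter gives the robot as it stands.
- The arm moves only by the tool play_rows, never from a script. Its argument "moves" is a list of rows, each an object with "claw": the finger opening in cm, from 0 to 8.54; "delta_pos": the shift along the tool's x, y, z in cm, a list of three; "twist": the turn about the tool's z in degrees. A call has 1 to 12 rows; each row is the pose to reach, as a shift and turn from the pose commanded when the call began, along the tool's axes at that moment; what a row does not reach only later rows make up. A row lasts 1/8 s, in which the tool goes at most 62.5 mm and 10.7 degrees, less where a joint would pass 70% of its speed; a pose out of reach is approached as far as the arm can. A call with a gripper value outside its range is refused whole. The fingers move at their own pace and stop on an object; "force" is the grip in N (left out, the last holds). Time passes only in rows, so rows that repeat a pose let the fingers close. It gives the time, the measured TCP pose, the force and the opening at its end, in the units of the state.
- get_state(): the state, without advancing time (a new reading comes with each control period).
- imaging.read_camera(name): name is "side" or "top"; returns the picture (400x640x3 uint8, red, green, blue); there is no depth.
- imaging.camera_info(name): a dict with "fx", "fy", "cx", "cy" (pixels), "world_to_cam" (4x4, takes a point from world to camera coordinates). Camera axes: x right, y down, z forward; pixel columns grow to the right and rows downward; lengths in m; the calibration is good to about 2 mm. A picture is of the moment at which its call begins. camera_info takes no time and is no camera call.
- env.hand_in(): hands the job in, once; it reports no verdict.
Trained networks look in the newest picture that a camera, given by its name, has taken for a name from the list of things; names that differ only in an ending like _2 or _b are one class to them, and where a whole thing is asked for, a point or a joint stands for the part that bears it (a point fixed in the world has none). Each returns a list of dicts, best first, with "conf" (0 to 1); they miss things now and then, are a little off and sometimes report something else, mostly with a low value. They report only what shows in the picture. A call takes as long as a camera call. They do not tell look-alikes from the thing itself.
- spotter.spot_in(camera, query): "extent" ([left, top, right, bottom] in pixels, round what is visible of it).
The state is a dict: "clock": time; "joint_pos": joint angles; "qvel": joint speeds; "tau": joint torques, N m; "tcp_pos": TCP position; "orientation": TCP orientation; "wrist_force": force on the tool from outside, world axes, zero at the start; "ft_torque": the same for the moment, N m; "finger_gap": finger opening in m.
Only numpy, scipy, OpenCV 4.12 (cv2) and the standard library are available. Lean on these libraries where they do the work, as an engineer would, in place of code of your own. Each camera call takes 0.05 s, during which the arm holds its last target. There are 200 camera calls.

## Working session

There is one attempt and no reset: what is moved stays moved. The work goes in short steps, Python scripts to look and compute and a tool call to move; the robot and the scene stay as the last step left them, time stands still between calls to the robot, and variables do not carry over. Pictures are saved under pics/ and viewed, about 12 in all and at most 16, crops included, and the job is handed in when it is done.

Besides the shell and the picture viewer there is one more tool, called after "Call:" as name(argument=value, ...), one argument or row to a line, values as JSON. play_rows: Moves the arm, as the interface text tells. Its arguments: {"type":"object","properties":{"moves":{"type":"array"},"force":{"type":"number"}},"required":["moves"]}

```bash
mkdir -p pics
cat > h.py <<'E'
import numpy as np, cv2
from workcell import get_state, imaging, env, spotter
def cam(n):
    i=imaging.camera_info(n); return i, np.array(i["world_to_cam"])
def shot(n,f=None):
    im=imaging.read_camera(n)
    if f: cv2.imwrite("pics/"+f,cv2.cvtColor(im,cv2.COLOR_RGB2BGR))
    return im
def proj(n,p):
    i,T=cam(n); c=T[:3,:3]@np.array(p,float)+T[:3,3]
    return np.array([i["fx"]*c[0]/c[2]+i["cx"], i["fy"]*c[1]/c[2]+i["cy"]])
def ray(n,uv):
    i,T=cam(n); R=T[:3,:3]; o=-R.T@T[:3,3]
    d=R.T@np.array([(uv[0]-i["cx"])/i["fx"],(uv[1]-i["cy"])/i["fy"],1]); return o,d
def at(n,uv,z):
    o,d=ray(n,uv); return o+d*(z-o[2])/d[2]
E
python3 - <<'E'
from h import *
a=shot("top","t0.png"); b=shot("side","s0.png")
for n in("top","side"):
    i,T=cam(n); print(n,i["fx"],i["cx"],i["cy"],(-T[:3,:3].T@T[:3,3]).round(3), T[:3,:3].round(2).tolist())
    for q in("worn2_mid","new1_mid","stub1","basket","lock_tip"):
        print(q,[(np.round(r["extent"]).astype(int).tolist(),round(r["conf"],2)) for r in spotter.spot_in(n,q)])
s=get_state(); print(s["tcp_pos"],s["orientation"],s["finger_gap"])
E
```

```text
top 403.18214277795516 316.20291431824427 204.16613715071102 [0.512 0.025 1.116] [[-0.03, -1.0, -0.0], [-0.99, 0.03, -0.1], [0.1, -0.0, -1.0]]
worn2_mid [([400, 135, 419, 159], 0.78), ([319, 254, 338, 272], 0.58), ([318, 205, 339, 225], 0.47)]
new1_mid []
stub1 [([336, 130, 372, 167], 0.34)]
basket [([411, 236, 490, 301], 0.71)]
lock_tip [([234, 222, 246, 234], 0.65), ([362, 203, 381, 226], 0.64)]
side 450.7237838594927 324.8038061888337 203.50676339683378 [ 0.066 -0.488  0.875] [[0.73, -0.68, 0.01], [-0.49, -0.54, -0.68], [0.47, 0.49, -0.73]]
worn2_mid [([448, 233, 476, 260], 0.88), ([333, 214, 357, 232], 0.63)]
new1_mid [([318, 281, 341, 307], 0.26)]
stub1 [([337, 216, 352, 228], 0.45), ([373, 243, 385, 254], 0.39)]
basket [([340, 297, 469, 400], 0.82), ([363, 239, 389, 264], 0.56), ([472, 242, 553, 347], 0.25)]
lock_tip [([268, 163, 278, 180], 0.68)]
[0.20085002 0.53882922 0.23136685] [-6.11528208e-06  1.77441538e-01  9.84131338e-01  9.70905695e-05] 0.08526660575100978
```

View pics/t0.png

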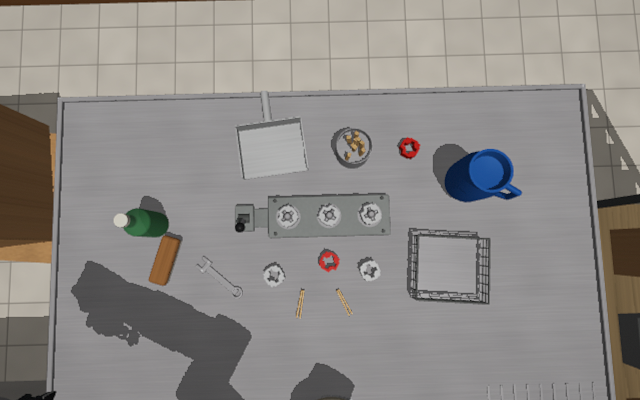

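View pics/s0.png

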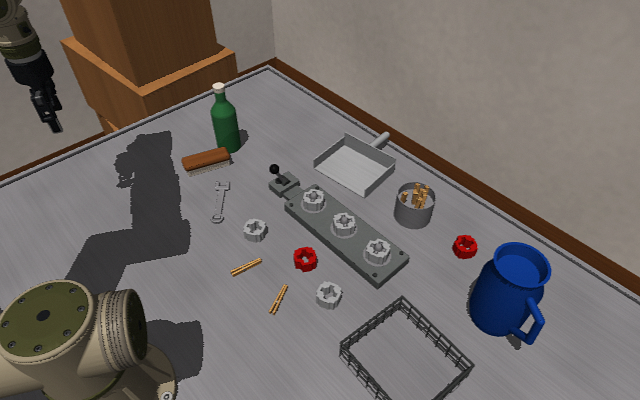

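Top view: the gearbox has three silver couplings at (288,215), (330,215), (371,214). Two silver ones are on the table at (274,275) and (369,270). There are red look-alikes at (329,261) and (409,148). The ball is at (240,227) and the basket at (449,266). Next I'll enlarge the view to confirm which are worn or new and to read their angles.

Run:
```python
import cv2, numpy as np
t=cv2.imread("pics/t0.png")
a=cv2.resize(t[190:292,225:395],None,fx=4.7,fy=4.7,interpolation=cv2.INTER_CUBIC); cv2.imwrite("pics/c1.png",a)
s=cv2.imread("pics/s0.png")
b=cv2.resize(s[155:315,235:415],None,fx=3.7,fy=3.7,interpolation=cv2.INTER_CUBIC); cv2.imwrite("pics/c2.png",b)
```

```text
(no output)
```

View pics/c1.png

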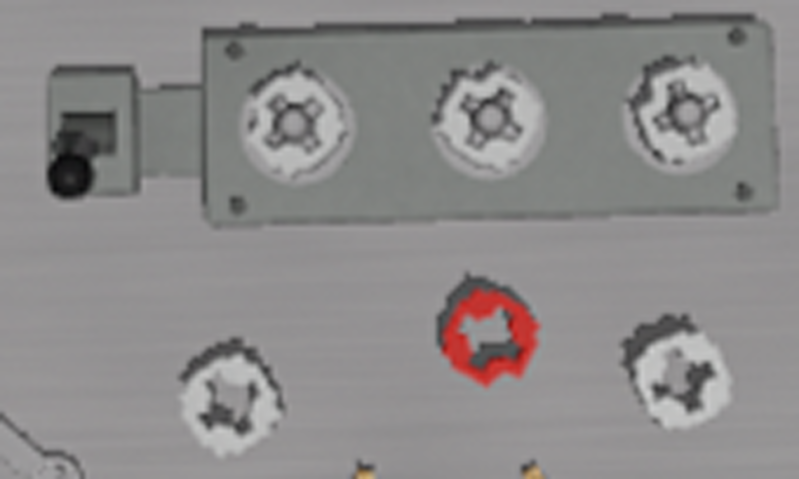

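View pics/c2.png

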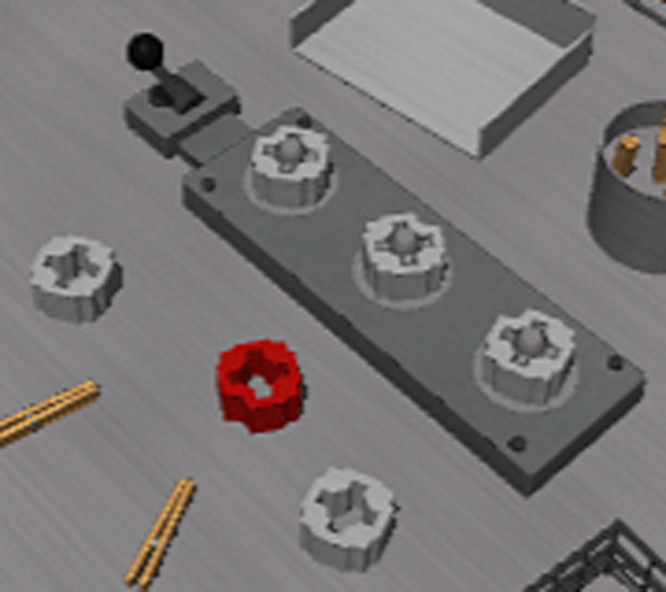

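Three worn couplings are on the stubs and two silver new ones are on the table, at (274,275) and (369,270) in the top picture. The red ones stay put. Next I'll fit the coupling model (x, y, angle) in both cameras.

```bash
cat >> h.py <<'E'
from scipy.optimize import minimize
def fitc(n,im,xy,ztop,rmax=23,stub=False,ths=None):
    """fit bright face with cross bore; returns x,y,theta(deg, mod 90),ncc"""
    i,T=cam(n); g=im.astype(float).mean(2)
    u0,v0=np.round(proj(n,[*xy,ztop])).astype(int); h=20; S=4
    us=np.arange(u0-h,u0+h+1); vs=np.arange(v0-h,v0+h+1)
    off=(np.arange(S)+.5)/S-.5
    U=(us[:,None]+off).ravel(); V=(vs[:,None]+off).ravel()
    uu,vv=np.meshgrid(U,V); R=T[:3,:3]; o=-R.T@T[:3,3]
    d=np.stack([(uu-i["cx"])/i["fx"],(vv-i["cy"])/i["fy"],np.ones_like(uu)],-1)@R
    P=(o+d*((ztop-o[2])/d[...,2])[...,None])[...,:2]*1000
    I=g[v0-h:v0+h+1,u0-h:u0+h+1]
    def cost(p):
        q=P-p[:2]; a=np.radians(p[2]); x=q[...,0]*np.cos(a)+q[...,1]*np.sin(a); y=-q[...,0]*np.sin(a)+q[...,1]*np.cos(a)
        r=np.hypot(x,y); ax,ay=abs(x),abs(y)
        cross=((np.minimum(ax,ay)<5.25)&(np.maximum(ax,ay)<18.75))|(r<11)
        m=np.where(cross,0.,1.)
        w=(r<rmax).astype(float)
        if stub:
            tooth=((np.minimum(ax,ay)<3.5)&(np.maximum(ax,ay)<17))|(r<10.5)
            m=np.where(tooth,.5,m)
        ds=lambda A:A.reshape(len(vs),S,len(us),S).mean((1,3))
        m,w=ds(m*w)/np.maximum(ds(w),1e-6),ds(w)
        mm=(w*m).sum()/w.sum(); im_=(w*I).sum()/w.sum()
        return -(w*(m-mm)*(I-im_)).sum()/np.sqrt((w*(m-mm)**2).sum()*(w*(I-im_)**2).sum())
    best=None
    for t in (ths if ths is not None else range(0,90,10)):
        x0=np.array([xy[0]*1000,xy[1]*1000,t],float)
        s=minimize(cost,x0,method="Nelder-Mead",options=dict(initial_simplex=x0+np.array([[0,0,0],[4,0,0],[0,4,0],[0,0,8]]),maxiter=80))
        if best is None or s.fun<best.fun: best=s
    return np.r_[best.x[:2],best.x[2]%90,-best.fun].round(2)
E
cat > m.py <<'E'
from h import *
ims={n:cv2.cvtColor(cv2.imread(f"pics/{f}"),cv2.COLOR_BGR2RGB) for n,f in(("top","t0.png"),("side","s0.png"))}
for nm,uv,z,st in(("A",(288,215),.058,1),("B",(330,215),.058,1),("C",(371,214),.058,1),("new1",(274,275),.028,0),("new2",(369,270),.028,0)):
    p=at("top",uv,z)[:2]; print(nm,p.round(3),*[fitc(n,ims[n],p,z,stub=st) for n in ims])
o1,d1=ray("top",(240,228));o2,d2=ray("side",(273,171))
A=np.c_[d1,-d2]; k=np.linalg.lstsq(A,o2-o1,rcond=None)[0]; print("ball",o1+k[0]*d1,o2+k[1]*d2)
print("gearbox corners",[at("top",(225+u/4.7,190+v/4.7),.03).round(3) for u,v in((204,30),(772,20),(778,210),(210,225))])
print("basket",[at("top",uv,.06).round(3) for uv in((408,229),(490,234),(489,303),(408,300))])
E
python3 m.py
```

```text
A [0.591 0.098] [588.66 100.67  37.56   0.82] [591.05 103.67  38.52   0.86]
B [ 0.588 -0.012] [588.39  -9.21  55.27   0.83] [590.79  -6.75  54.59   0.85]
C [ 0.587 -0.12 ] [ 588.35 -119.1    20.08    0.81] [ 591.04 -116.6    20.17    0.86]
new1 [0.433 0.141] [430.94 142.63  32.     0.85] [433.46 145.91  31.97   0.95]
new2 [ 0.44  -0.113] [ 438.28 -115.23   20.19    0.88] [ 440.75 -112.01   21.03    0.91]
ball [0.55865112 0.22009159 0.08368434] [0.55792689 0.22068211 0.08376322]
gearbox corners [array([0.645, 0.152, 0.03 ]), array([ 0.642, -0.176,  0.03 ]), array([ 0.532, -0.174,  0.03 ]), array([0.532, 0.151, 0.03 ])]
basket [array([ 0.545, -0.215,  0.06 ]), array([ 0.526, -0.428,  0.06 ]), array([ 0.35 , -0.413,  0.06 ]), array([ 0.363, -0.206,  0.06 ])]
```

The two cameras agree on the angles to within 1° and on the 110 mm spacing. They differ by a constant (2.4, 3) mm, so I'll average them. First job is the lever.

```bash
cat > g.py <<'E'
import sys
from h import *
from scipy.spatial.transform import Rotation as Ro
# usage: g.py x y z jaw_angle_deg(world, mod 90 if 5th arg 'q' else mod 180)  (m)
def go(x,y,z,jaw=None,mod=180):
    s=get_state(); q=s["orientation"]; R=Ro.from_quat([q[1],q[2],q[3],q[0]]).as_matrix()
    d=R.T@(np.array([x,y,z])-s["tcp_pos"])*100; cur=np.degrees(np.arctan2(R[1,1],R[0,1])); tw=0
    if jaw is not None:
        dw=(jaw-cur+mod/2)%mod-mod/2; tw=-dw
    print("delta",d.round(2),"twist",round(tw,1),"jaw now",round(cur,1),"rows",int(np.ceil(max(np.linalg.norm(d)/6.25,abs(tw)/10.7))),"tcp",np.round(s["tcp_pos"],4),"j6",round(s["joint_pos"][5],2),"t",s["clock"],"tilt",R[:,2].round(3),"F",np.round(s["wrist_force"],1),"M",np.round(s["ft_torque"],2),"gap",round(s["finger_gap"]*1000,1))
if __name__=="__main__":
    a=[float(v) for v in sys.argv[1:]]; go(*a)
E
python3 g.py .5585 .2205 .16 90; python3 -c "
from h import *
print('bottle',at('top',(120,222),.2),'dustpan',at('top',(272,148),.0),'tin',at('top',(352,146),.09))"
```

```text
delta [-44.63 -17.34   7.13] twist -20.4 jaw now 69.6 rows 8 tcp [0.2009 0.5388 0.2314] j6 1.43 t 0.6 tilt [ 0.  0. -1.] F [ 0.3  0.3 -0. ] M [ 0.01 -0.03  0.01] gap 85.3
bottle [0.57442004 0.4710733  0.2       ] dustpan [0.78563018 0.143743   0.        ] tin [ 0.76314167 -0.07354824  0.09      ]
```

Call:
play_rows(
  moves=[
    {"claw":5,"delta_pos":[-44.6,-17.3,7.1],"twist":-20.4},
    {"claw":5,"delta_pos":[-44.6,-17.3,7.1],"twist":-20.4},
    {"claw":5,"delta_pos":[-44.6,-17.3,7.1],"twist":-20.4},
    {"claw":5,"delta_pos":[-44.6,-17.3,7.1],"twist":-20.4},
    {"claw":5,"delta_pos":[-44.6,-17.3,7.1],"twist":-20.4},
    {"claw":5,"delta_pos":[-44.6,-17.3,7.1],"twist":-20.4},
    {"claw":5,"delta_pos":[-44.6,-17.3,7.1],"twist":-20.4},
    {"claw":5,"delta_pos":[-44.6,-17.3,7.1],"twist":-20.4},
    {"claw":5,"delta_pos":[-44.6,-17.3,7.1],"twist":-20.4},
    {"claw":5,"delta_pos":[-44.6,-17.3,12],"twist":-20.4},
    {"claw":5,"delta_pos":[-44.6,-17.3,16.2],"twist":-20.4},
    {"claw":5,"delta_pos":[-44.6,-17.3,16.2],"twist":-20.4},
  ],
  force=25,
)

```text
clock: 2.1
tcp_pos: [0.5546, 0.2209, 0.0663]
orientation: [-0.004, -0.0, 1.0, -0.001]
wrist_force: [-0.3, 0.5, 0.5]
finger_gap: 0.05
```

```bash
python3 g.py .627 .2205 .068 90
```

```text
delta [-7.24 -0.04 -0.22] twist 0.0 jaw now 90.0 rows 2 tcp [0.5546 0.2209 0.0663] j6 0.24 t 2.1 tilt [-0.007 -0.002 -1.   ] F [-0.3  0.5  0.5] M [-0.01  0.02  0.04] gap 50.0
```

Call:
play_rows(
  moves=[
    {"claw":2.2,"delta_pos":[-0.3,0,0],"twist":0},
    {"claw":2.2,"delta_pos":[-0.3,0,0],"twist":0},
    {"claw":2.2,"delta_pos":[-0.3,0,0],"twist":0},
    {"claw":2.2,"delta_pos":[-2,0,-0.6],"twist":0},
    {"claw":2.2,"delta_pos":[-3.6,0,-0.9],"twist":0},
    {"claw":2.2,"delta_pos":[-5.2,0,-0.6],"twist":0},
    {"claw":2.2,"delta_pos":[-6.8,0,0],"twist":0},
    {"claw":2.2,"delta_pos":[-7.6,0,0.1],"twist":0},
    {"claw":2.2,"delta_pos":[-7.6,0,0.1],"twist":0},
  ],
)

```text
clock: 3.22
tcp_pos: [0.6331, 0.221, 0.0676]
orientation: [-0.001, 0.0, 1.0, 0.0]
wrist_force: [-3.1, -0.2, -4.0]
finger_gap: 0.0238
```

```bash
python3 g.py .626 .2205 .16 90
```

```text
delta [ 0.74 -0.05 -9.24] twist -0.0 jaw now 90.0 rows 2 tcp [0.6331 0.221  0.0676] j6 0.22 t 3.225 tilt [-0.003  0.    -1.   ] F [-3.1 -0.2 -4. ] M [-0.02  0.58  0.26] gap 23.8
```

Call:
play_rows(
  moves=[
    {"claw":5,"delta_pos":[0,0,0],"twist":0},
    {"claw":5,"delta_pos":[0,0,0],"twist":0},
    {"claw":5.5,"delta_pos":[0,0,-5],"twist":0},
    {"claw":7,"delta_pos":[0.3,-0.5,-9],"twist":0},
    {"claw":7,"delta_pos":[4.2,-11.9,-9],"twist":-38},
    {"claw":7,"delta_pos":[4.2,-11.9,-9],"twist":-38},
    {"claw":7,"delta_pos":[4.2,-11.9,-9],"twist":-38},
    {"claw":7,"delta_pos":[4.2,-11.9,-6.5],"twist":-38},
    {"claw":7,"delta_pos":[4.2,-11.9,-6.5],"twist":-38},
  ],
)

```text
clock: 4.35
tcp_pos: [0.5913, 0.1016, 0.1325]
orientation: [-0.001, -0.324, 0.946, 0.0]
wrist_force: [0.5, 0.3, -0.1]
finger_gap: 0.0704
```

```bash
python3 g.py .5899 .1022 .034 38 90
python3 - <<'E'
from h import *
im=shot("side","s1.png"); print(spotter.spot_in("side","lock_tip"), proj("side",[.6255,.2205,.084]),proj("side",[.5585,.2205,.084]))
E
```

```text
delta [0.06 0.12 9.85] twist -0.1 jaw now 127.9 rows 2 tcp [0.5913 0.1016 0.1325] j6 -0.62 t 4.35 tilt [-0.002  0.    -1.   ] F [ 0.5  0.3 -0.1] M [ 0.03  0.07 -0.  ] gap 70.4
[] [293.12096008 159.26342367] [273.21263697 170.86592293]
```

View pics/s1.png

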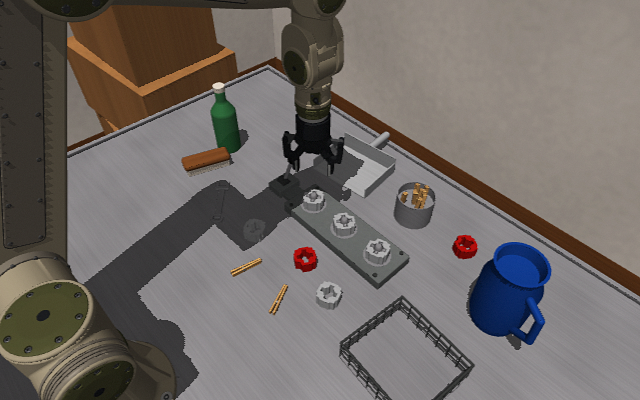

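The lever stem now leans away at (288,182), but the ball is hidden behind a finger. I'll check it from the top camera before pulling anything off.

Run:
```python
from h import *
im=shot("top","t1.png"); print(proj("top",[.6255,.2205,.084]),proj("top",[.5585,.2205,.084]))
for r in spotter.spot_in("top","lock_tip"): print(r)
print(im[195:232:2,240].mean(1).round(), im[206,230:252].mean(1).round())
```

```text
[239.60251498 202.03052488] [239.81753533 228.0584412 ]
[161. 145.  99. 136. 137. 139. 142. 146. 146. 146. 143. 124. 125. 126.
 127. 127. 128. 128. 129.] [118.  95. 149. 149. 146. 139. 141. 141. 143. 144. 140. 140. 140. 143.
 147. 148. 149. 148. 150. 150. 150. 150.]
```

Run:
```python
import cv2
t=cv2.imread("pics/t1.png"); cv2.imwrite("pics/c3.png",cv2.resize(t[150:280,200:400],None,fx=4,fy=4,interpolation=cv2.INTER_CUBIC))
```

```text
(no output)
```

View pics/c3.png

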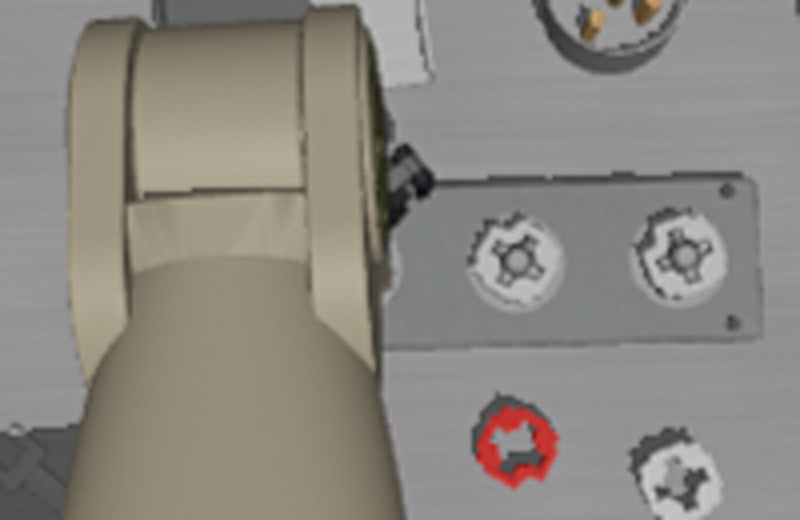

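The arm hides the ball from the top. I'll start with the right-hand coupling instead, which clears the view.

```bash
python3 g.py .5897 -.1179 .13 20.1 90
```

```text
delta [ 13.79 -17.16   0.44] twist 17.8 jaw now 127.9 rows 4 tcp [0.593  0.1022 0.1344] j6 -0.62 t 4.55 tilt [ 0.002  0.    -1.   ] F [-0.5  0.1 -0.7] M [0.03 0.05 0.06] gap 70.1
```

Call:
play_rows(
  moves=[
    {"claw":7,"delta_pos":[13.8,-17.2,0.4],"twist":17.8},
    {"claw":7,"delta_pos":[13.8,-17.2,0.4],"twist":17.8},
    {"claw":7,"delta_pos":[13.8,-17.2,0.4],"twist":17.8},
    {"claw":7,"delta_pos":[13.8,-17.2,0.4],"twist":17.8},
    {"claw":7,"delta_pos":[13.8,-17.2,0.4],"twist":17.8},
    {"claw":7,"delta_pos":[13.8,-17.2,0.4],"twist":17.8},
  ],
)

```text
clock: 5.3
tcp_pos: [0.5895, -0.1181, 0.1298]
orientation: [0.0, -0.175, 0.985, 0.0]
wrist_force: [-0.0, 0.1, 0.3]
finger_gap: 0.0702
```

```bash
python3 - <<'E'
from h import *
im=shot("side")
for r in spotter.spot_in("side","lock_tip"): print(r)
im=shot("top")
for r in spotter.spot_in("top","lock_tip"): print(r)
E
python3 g.py .5897 -.1179 .034 20.1 90
```

```text
{'extent': [282.8, 153.7, 295.7, 178.8], 'conf': 0.44}
{'extent': [234.6, 199.3, 245.7, 217.0], 'conf': 0.59}
delta [-0.   -0.07  9.55] twist 0.2 jaw now 110.3 rows 2 tcp [ 0.5894 -0.1172  0.1295] j6 -0.68 t 5.5 tilt [ 0.  0. -1.] F [ 0.3 -0.9  1.3] M [-0.04 -0.01 -0.  ] gap 69.7
```

The ball centre is at about (240,204) against (239.6,202) expected for the far stop, so the lever is over. Now I'll grip worn C.

Call:
play_rows(
  moves=[
    {"claw":7,"delta_pos":[0,0,5],"twist":0},
    {"claw":7,"delta_pos":[0,0,9.6],"twist":0},
    {"claw":7,"delta_pos":[0,0,9.6],"twist":0},
    {"claw":7,"delta_pos":[0,0,9.6],"twist":0},
    {"claw":4.5,"delta_pos":[0,0,9.6],"twist":0},
    {"claw":4.5,"delta_pos":[0,0,9.6],"twist":0},
    {"claw":4.5,"delta_pos":[0,0,9.6],"twist":0},
    {"claw":4.5,"delta_pos":[0,0,9.6],"twist":0},
  ],
  force=50,
)

```text
clock: 6.5
tcp_pos: [0.5913, -0.1191, 0.036]
orientation: [0.002, -0.175, 0.985, -0.001]
wrist_force: [0.1, 0.9, 6.5]
finger_gap: 0.0491
```

```bash
python3 g.py .446 -.35 .16 20
```

```text
delta [ 21.55 -16.7  -12.45] twist -89.8 jaw now 110.2 rows 9 tcp [ 0.5913 -0.1191  0.036 ] j6 -0.68 t 6.5 tilt [ 0.005 -0.001 -1.   ] F [0.1 0.9 6.5] M [0.12 0.05 0.07] gap 49.1
```

Call:
play_rows(
  moves=[
    {"claw":4.5,"delta_pos":[0,0,-4],"twist":0},
    {"claw":4.5,"delta_pos":[0,0,-9],"twist":0},
    {"claw":4.5,"delta_pos":[0,0,-12],"twist":0},
    {"claw":4.5,"delta_pos":[21.5,-16.5,-12],"twist":0},
    {"claw":4.5,"delta_pos":[21.5,-16.5,-12],"twist":0},
    {"claw":4.5,"delta_pos":[21.5,-16.5,-12],"twist":0},
    {"claw":4.5,"delta_pos":[21.5,-16.5,-12],"twist":0},
    {"claw":4.5,"delta_pos":[21.5,-16.5,-12],"twist":0},
    {"claw":4.5,"delta_pos":[21.5,-16.5,-7],"twist":0},
    {"claw":4.5,"delta_pos":[21.5,-16.5,-2.6],"twist":0},
    {"claw":4.5,"delta_pos":[21.5,-16.5,-2.6],"twist":0},
  ],
)

```text
clock: 7.88
tcp_pos: [0.4422, -0.3447, 0.0564]
orientation: [-0.002, -0.175, 0.985, 0.003]
wrist_force: [-0.1, 1.1, -0.9]
finger_gap: 0.0487
```

```bash
python3 g.py .5896 -.008 .14 55 90
```

```text
delta [-25.43  26.57  -8.24] twist -34.8 jaw now 110.2 rows 7 tcp [ 0.4422 -0.3447  0.0564] j6 -1.16 t 7.875 tilt [-0.005  0.006 -1.   ] F [-0.1  1.1 -0.9] M [ 0.02 -0.02  0.01] gap 48.7
```

Call:
play_rows(
  moves=[
    {"claw":6.5,"delta_pos":[0,0,0],"twist":0},
    {"claw":6.5,"delta_pos":[0,0,0],"twist":0},
    {"claw":6.5,"delta_pos":[0,0,-5],"twist":0},
    {"claw":7,"delta_pos":[0,0,-9],"twist":0},
    {"claw":7,"delta_pos":[-25.4,26.6,-8.2],"twist":-35},
    {"claw":7,"delta_pos":[-25.4,26.6,-8.2],"twist":-35},
    {"claw":7,"delta_pos":[-25.4,26.6,-8.2],"twist":-35},
    {"claw":7,"delta_pos":[-25.4,26.6,-8.2],"twist":-35},
    {"claw":7,"delta_pos":[-25.4,26.6,-8.2],"twist":-35},
    {"claw":7,"delta_pos":[-25.4,26.6,-8.2],"twist":-35},
    {"claw":7,"delta_pos":[-25.4,26.6,-8.2],"twist":-35},
    {"claw":7,"delta_pos":[-25.4,26.6,-8.2],"twist":-35},
  ],
)

```text
clock: 9.38
tcp_pos: [0.5916, -0.0103, 0.1427]
orientation: [0.001, -0.463, 0.886, -0.001]
wrist_force: [0.2, -0.3, -0.8]
finger_gap: 0.0705
```

```bash
python3 g.py .590 -.0085 .034 55 90
```

```text
delta [-0.05  0.25 10.87] twist 0.2 jaw now 145.2 rows 2 tcp [ 0.5916 -0.0103  0.1427] j6 -1.12 t 9.375 tilt [ 0.002 -0.001 -1.   ] F [ 0.2 -0.3 -0.8] M [-0.04 -0.06  0.01] gap 70.5
```

Call:
play_rows(
  moves=[
    {"claw":7,"delta_pos":[0,0.1,5.5],"twist":0},
    {"claw":7,"delta_pos":[0,0.1,10.7],"twist":0},
    {"claw":7,"delta_pos":[0,0.1,10.7],"twist":0},
    {"claw":7,"delta_pos":[0,0.1,10.7],"twist":0},
    {"claw":4.5,"delta_pos":[0,0.1,10.7],"twist":0},
    {"claw":4.5,"delta_pos":[0,0.1,10.7],"twist":0},
    {"claw":4.5,"delta_pos":[0,0.1,10.7],"twist":0},
    {"claw":4.5,"delta_pos":[0,0.1,10.7],"twist":0},
  ],
)

```text
clock: 10.38
tcp_pos: [0.592, -0.0102, 0.0374]
orientation: [0.002, -0.463, 0.886, -0.001]
wrist_force: [-0.9, -1.6, 6.3]
finger_gap: 0.049
```

```bash
python3 g.py .446 -.29 .156 20
```

```text
delta [ 31.29  -4.06 -11.9 ] twist -54.9 jaw now 145.1 rows 6 tcp [ 0.592  -0.0102  0.0374] j6 -1.12 t 10.375 tilt [ 0.004 -0.001 -1.   ] F [-0.9 -1.6  6.3] M [-0.02  0.39 -0.08] gap 49.0
```

Call:
play_rows(
  moves=[
    {"claw":4.5,"delta_pos":[0,0,-4],"twist":0},
    {"claw":4.5,"delta_pos":[0,0,-9],"twist":0},
    {"claw":4.5,"delta_pos":[0,0,-12],"twist":0},
    {"claw":4.5,"delta_pos":[31.3,-4,-12],"twist":35},
    {"claw":4.5,"delta_pos":[31.3,-4,-12],"twist":35},
    {"claw":4.5,"delta_pos":[31.3,-4,-12],"twist":35},
    {"claw":4.5,"delta_pos":[31.3,-4,-12],"twist":35},
    {"claw":4.5,"delta_pos":[31.3,-4,-12],"twist":35},
    {"claw":4.5,"delta_pos":[31.3,-4,-12],"twist":35},
    {"claw":4.5,"delta_pos":[31.3,-4,-7],"twist":35},
    {"claw":4.5,"delta_pos":[31.3,-4,-2.6],"twist":35},
    {"claw":4.5,"delta_pos":[31.3,-4,-2.6],"twist":35},
  ],
)

```text
clock: 11.88
tcp_pos: [0.4425, -0.2869, 0.0582]
orientation: [-0.002, -0.175, 0.984, 0.003]
wrist_force: [-0.3, -0.1, -0.8]
finger_gap: 0.0485
```

```bash
python3 g.py .5905 .1010 .14 38 90
```

```text
delta [-27.27  31.33  -8.07] twist -17.8 jaw now 110.2 rows 7 tcp [ 0.4425 -0.2869  0.0582] j6 -1.08 t 11.875 tilt [-0.004  0.004 -1.   ] F [-0.3 -0.1 -0.8] M [-0.01  0.01  0.05] gap 48.5
```

Call:
play_rows(
  moves=[
    {"claw":6.5,"delta_pos":[0,0,0],"twist":0},
    {"claw":6.5,"delta_pos":[0,0,0],"twist":0},
    {"claw":6.5,"delta_pos":[0,0,-5],"twist":0},
    {"claw":7,"delta_pos":[0,0,-9],"twist":0},
    {"claw":7,"delta_pos":[-27.3,31.3,-8.1],"twist":-18},
    {"claw":7,"delta_pos":[-27.3,31.3,-8.1],"twist":-18},
    {"claw":7,"delta_pos":[-27.3,31.3,-8.1],"twist":-18},
    {"claw":7,"delta_pos":[-27.3,31.3,-8.1],"twist":-18},
    {"claw":7,"delta_pos":[-27.3,31.3,-8.1],"twist":-18},
    {"claw":7,"delta_pos":[-27.3,31.3,-8.1],"twist":-18},
    {"claw":7,"delta_pos":[-27.3,31.3,-8.1],"twist":-18},
    {"claw":7,"delta_pos":[-27.3,31.3,-8.1],"twist":-18},
  ],
)

```text
clock: 13.38
tcp_pos: [0.5942, 0.1015, 0.1431]
orientation: [0.002, -0.329, 0.944, -0.0]
wrist_force: [-0.6, -0.2, -0.2]
finger_gap: 0.0697
```

```bash
python3 g.py .5907 .1005 .034 38 90
```

```text
delta [ 0.38  0.16 10.9 ] twist 0.4 jaw now 128.4 rows 2 tcp [0.5942 0.1015 0.1431] j6 -0.63 t 13.375 tilt [ 0.004  0.001 -1.   ] F [-0.6 -0.2 -0.2] M [-0.03  0.02 -0.05] gap 69.7
```

Call:
play_rows(
  moves=[
    {"claw":7,"delta_pos":[0.2,0.1,5.5],"twist":0},
    {"claw":7,"delta_pos":[0.2,0.1,10.7],"twist":0},
    {"claw":7,"delta_pos":[0.2,0.1,10.7],"twist":0},
    {"claw":7,"delta_pos":[0.2,0.1,10.7],"twist":0},
    {"claw":4.5,"delta_pos":[0.2,0.1,10.7],"twist":0},
    {"claw":4.5,"delta_pos":[0.2,0.1,10.7],"twist":0},
    {"claw":4.5,"delta_pos":[0.2,0.1,10.7],"twist":0},
    {"claw":4.5,"delta_pos":[0.2,0.1,10.7],"twist":0},
  ],
)

```text
clock: 14.38
tcp_pos: [0.5917, 0.0995, 0.0377]
orientation: [0.002, -0.327, 0.945, 0.001]
wrist_force: [-3.2, 4.1, 7.5]
finger_gap: 0.0488
```

```bash
python3 g.py .446 -.32 .156 110
```

```text
delta [ 37.33 -23.95 -12.01] twist 18.2 jaw now 128.2 rows 8 tcp [0.5917 0.0995 0.0377] j6 -0.64 t 14.375 tilt [ 0.004  0.003 -1.   ] F [-3.2  4.1  7.5] M [ 1.01  0.8  -0.12] gap 48.8
```

Call:
play_rows(
  moves=[
    {"claw":4.5,"delta_pos":[0,0,-4],"twist":0},
    {"claw":4.5,"delta_pos":[0,0,-9],"twist":0},
    {"claw":4.5,"delta_pos":[0,0,-12],"twist":0},
    {"claw":4.5,"delta_pos":[34.7,-26.1,-12],"twist":18},
    {"claw":4.5,"delta_pos":[34.7,-26.1,-12],"twist":18},
    {"claw":4.5,"delta_pos":[34.7,-26.1,-12],"twist":18},
    {"claw":4.5,"delta_pos":[34.7,-26.1,-12],"twist":18},
    {"claw":4.5,"delta_pos":[34.7,-26.1,-12],"twist":18},
    {"claw":4.5,"delta_pos":[34.7,-26.1,-12],"twist":18},
    {"claw":4.5,"delta_pos":[34.7,-26.1,-12],"twist":18},
    {"claw":4.5,"delta_pos":[34.7,-26.1,-6],"twist":18},
    {"claw":4.5,"delta_pos":[34.7,-26.1,-2.8],"twist":18},
  ],
)

```text
clock: 15.88
tcp_pos: [0.478, -0.3228, 0.0618]
orientation: [0.0, -0.174, 0.985, -0.0]
wrist_force: [-0.0, 0.7, -0.2]
finger_gap: 0.0489
```

```bash
python3 g.py .4395 -.1136 .13 20.6 90
```

```text
delta [-3.54 20.98 -6.83] twist -0.6 jaw now 110.0 rows 4 tcp [ 0.478  -0.3228  0.0618] j6 -1.08 t 15.875 tilt [ 0. -0. -1.] F [-0.   0.7 -0.2] M [0.06 0.03 0.04] gap 48.9
```

Call:
play_rows(
  moves=[
    {"claw":6.5,"delta_pos":[0,0,0],"twist":0},
    {"claw":6.5,"delta_pos":[0,0,0],"twist":0},
    {"claw":6.5,"delta_pos":[0,0,-5],"twist":0},
    {"claw":7,"delta_pos":[0,0,-10],"twist":0},
    {"claw":7,"delta_pos":[0,0,-10],"twist":0},
  ],
)

```text
clock: 16.5
tcp_pos: [0.4825, -0.3243, 0.1703]
orientation: [0.004, -0.175, 0.984, -0.006]
wrist_force: [2.0, 0.3, 1.5]
finger_gap: 0.0695
```

```bash
cat > n.py <<'E'
from h import *
import sys
t=sys.argv[1]; a=shot("top",f"t{t}.png"); b=shot("side",f"s{t}.png")
for nm,p in(("new1",(.4322,.1443)),("new2",(.4395,-.1136))): print(nm,*[fitc(n,im,p,.028) for n,im in(("top",a),("side",b))])
E
python3 n.py 2
python3 - <<'E'
import cv2,numpy as np
t=cv2.imread("pics/t2.png");s=cv2.imread("pics/s2.png")
cv2.imwrite("pics/c4.png",np.vstack([cv2.resize(t[190:310,225:505],(784,336),interpolation=cv2.INTER_CUBIC),cv2.resize(s[150:400,140:640],(520,260))[:,:].copy() if 0 else cv2.copyMakeBorder(cv2.resize(s[150:400,140:640],(520,260)),0,0,0,264,cv2.BORDER_CONSTANT)]))
E
```

```text
new1 [431.4  143.09  31.61   0.95] [432.58 145.2   33.56   0.71]
new2 [ 438.01 -115.49   20.68    0.86] [ 440.26 -112.64   21.12    0.82]
```

View pics/c4.png

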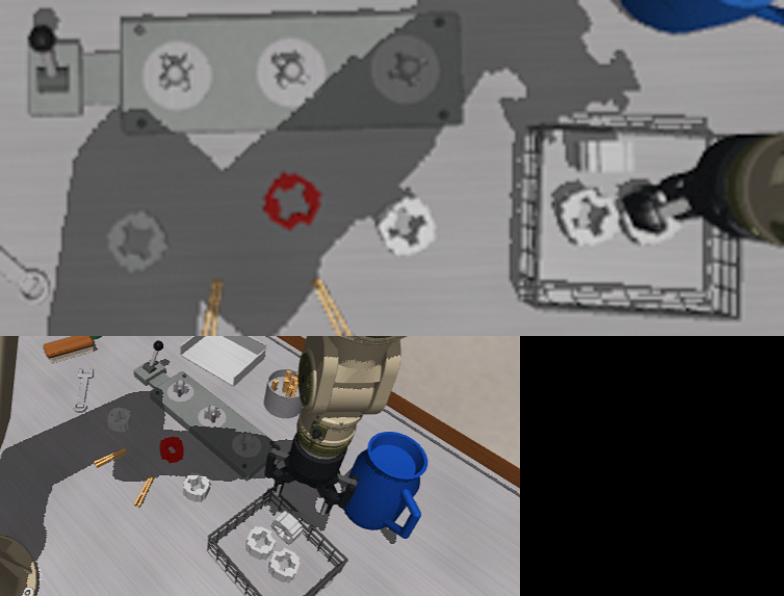

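All three worn couplings are in the basket, one of them leaning on the others near (605,155) in the crop. The stubs are bare, the lever is over and the new ones haven't moved. Next is new2.

```bash
python3 g.py .441 -.1152 .10 20.7 90
```

```text
delta [-3.45 20.83  6.43] twist -0.5 jaw now 110.2 rows 4 tcp [ 0.4802 -0.3224  0.1653] j6 -1.08 t 16.6 tilt [ 0.004 -0.004 -1.   ] F [-0.4 -0.9 -0.7] M [-0.    0.06 -0.05] gap 69.7
```

Call:
play_rows(
  moves=[
    {"claw":7,"delta_pos":[-3.4,20.8,0],"twist":-0.5},
    {"claw":7,"delta_pos":[-3.4,20.8,0],"twist":-0.5},
    {"claw":7,"delta_pos":[-3.4,20.8,0],"twist":-0.5},
    {"claw":7,"delta_pos":[-3.4,20.8,5],"twist":-0.5},
    {"claw":7,"delta_pos":[-3.4,20.8,6.4],"twist":-0.5},
    {"claw":7,"delta_pos":[-3.4,20.8,6.4],"twist":-0.5},
    {"claw":7,"delta_pos":[-3.4,20.8,6.4],"twist":-0.5},
    {"claw":7,"delta_pos":[-3.4,20.8,6.4],"twist":-0.5},
  ],
)

```text
clock: 17.6
tcp_pos: [0.4403, -0.116, 0.0994]
orientation: [0.001, -0.179, 0.984, -0.001]
wrist_force: [0.1, -0.3, 0.8]
finger_gap: 0.0701
```

```bash
python3 g.py .441 -.1152 .006 20.7 90
```

```text
delta [-0.08  0.07  9.34] twist -0.1 jaw now 110.6 rows 2 tcp [ 0.4403 -0.116   0.0994] j6 -0.79 t 17.6 tilt [ 0.002 -0.001 -1.   ] F [ 0.1 -0.3  0.8] M [ 0.01 -0.01 -0.04] gap 70.1
```

Call:
play_rows(
  moves=[
    {"claw":7,"delta_pos":[0,0,5],"twist":0},
    {"claw":7,"delta_pos":[0,0,8.9],"twist":0},
    {"claw":7,"delta_pos":[0,0,8.9],"twist":0},
    {"claw":7,"delta_pos":[0,0,8.9],"twist":0},
    {"claw":4.5,"delta_pos":[0,0,8.9],"twist":0},
    {"claw":4.5,"delta_pos":[0,0,8.9],"twist":0},
    {"claw":4.5,"delta_pos":[0,0,8.9],"twist":0},
    {"claw":4.5,"delta_pos":[0,0,8.9],"twist":0},
    {"claw":4.5,"delta_pos":[0,0,8.9],"twist":0},
  ],
  force=60,
)

```text
clock: 18.73
tcp_pos: [0.4409, -0.1155, 0.0114]
orientation: [0.002, -0.179, 0.984, -0.001]
wrist_force: [-0.2, -0.5, 5.8]
finger_gap: 0.0489
```

```bash
python3 g.py .5915 -.1195 .10 20.1 90
```

```text
delta [-13.98  -5.72  -8.8 ] twist 0.6 jaw now 110.7 rows 3 tcp [ 0.4409 -0.1155  0.0114] j6 -0.79 t 18.725 tilt [ 0.004 -0.002 -1.   ] F [-0.2 -0.5  5.8] M [ 0.07  0.17 -0.05] gap 48.9
```

Call:
play_rows(
  moves=[
    {"claw":4.5,"delta_pos":[0,0,-5],"twist":0},
    {"claw":4.5,"delta_pos":[0,0,-9.5],"twist":0},
    {"claw":4.5,"delta_pos":[-7,-2.9,-9.5],"twist":0.6},
    {"claw":4.5,"delta_pos":[-14,-5.7,-9.5],"twist":0.6},
    {"claw":4.5,"delta_pos":[-14,-5.7,-9.5],"twist":0.6},
    {"claw":4.5,"delta_pos":[-14,-5.7,-9],"twist":0.6},
    {"claw":4.5,"delta_pos":[-14,-5.7,-9],"twist":0.6},
    {"claw":4.5,"delta_pos":[-14,-5.7,-9],"twist":0.6},
    {"claw":4.5,"delta_pos":[-14,-5.7,-9],"twist":0.6},
  ],
)

```text
clock: 19.85
tcp_pos: [0.5895, -0.1187, 0.0997]
orientation: [0.0, -0.174, 0.985, -0.0]
wrist_force: [0.1, 0.3, -1.0]
finger_gap: 0.048
```

```bash
python3 g.py .5915 -.1195 .041 20.1 90
```

```text
delta [-0.16 -0.15  5.87] twist -0.1 jaw now 110.0 rows 1 tcp [ 0.5895 -0.1187  0.0997] j6 -0.68 t 19.85 tilt [ 0.  0. -1.] F [ 0.1  0.3 -1. ] M [-0.01 -0.04 -0.  ] gap 48.0
```

Call:
play_rows(
  moves=[
    {"claw":4.5,"delta_pos":[-0.1,-0.1,1.5],"twist":0},
    {"claw":4.5,"delta_pos":[-0.1,-0.1,2.5],"twist":0},
    {"claw":4.5,"delta_pos":[-0.1,-0.1,3.0],"twist":0},
    {"claw":4.5,"delta_pos":[-0.1,-0.1,3.5],"twist":0},
    {"claw":4.5,"delta_pos":[-0.1,-0.1,3.5],"twist":0},
    {"claw":4.5,"delta_pos":[-0.1,-0.1,3.5],"twist":0},
  ],
)

```text
clock: 20.6
tcp_pos: [0.5917, -0.1193, 0.0645]
orientation: [0.0, -0.174, 0.985, -0.0]
wrist_force: [0.2, 0.4, -1.4]
finger_gap: 0.0487
```

```bash
python3 g.py .5915 -.1195 .041 20.1 90
```

```text
delta [ 0.03 -0.01  2.35] twist -0.0 jaw now 110.1 rows 1 tcp [ 0.5917 -0.1193  0.0645] j6 -0.68 t 20.6 tilt [ 0. -0. -1.] F [ 0.2  0.4 -1.4] M [ 0.03 -0.02 -0.  ] gap 48.7
```

No contact force below tooth height, so it is engaging. Sliding it home.

Call:
play_rows(
  moves=[
    {"claw":4.5,"delta_pos":[0,0,0.8],"twist":0},
    {"claw":4.5,"delta_pos":[0,0,1.6],"twist":0},
    {"claw":4.5,"delta_pos":[0,0,2.2],"twist":0},
    {"claw":4.5,"delta_pos":[0,0,2.5],"twist":0},
    {"claw":4.5,"delta_pos":[0,0,2.5],"twist":0},
  ],
)

```text
clock: 21.22
tcp_pos: [0.5911, -0.1191, 0.0415]
orientation: [0.0, -0.174, 0.985, -0.0]
wrist_force: [-7.1, 1.5, 16.1]
finger_gap: 0.0488
```

```bash
python3 g.py .5915 -.1195 .12 20.1 90
```

```text
delta [-0.02 -0.06 -7.85] twist -0.0 jaw now 110.1 rows 2 tcp [ 0.5911 -0.1191  0.0415] j6 -0.68 t 21.225 tilt [ 0. -0. -1.] F [-7.1  1.5 16.1] M [ 0.3   1.31 -0.05] gap 48.8
```

Call:
play_rows(
  moves=[
    {"claw":6.5,"delta_pos":[0,0,0],"twist":0},
    {"claw":6.5,"delta_pos":[0,0,0],"twist":0},
    {"claw":6.5,"delta_pos":[0,0,-5],"twist":0},
    {"claw":7,"delta_pos":[0,0,-10],"twist":0},
    {"claw":7,"delta_pos":[5.8,30,-10],"twist":-12},
    {"claw":7,"delta_pos":[5.8,30,-10],"twist":-12},
    {"claw":7,"delta_pos":[5.8,30,-10],"twist":-12},
    {"claw":7,"delta_pos":[5.8,30,-10],"twist":-12},
    {"claw":7,"delta_pos":[5.8,30,-10],"twist":-12},
    {"claw":7,"delta_pos":[5.8,30,-7],"twist":-12},
    {"claw":7,"delta_pos":[5.8,30,-6],"twist":-12},
    {"claw":7,"delta_pos":[5.8,30,-6],"twist":-12},
  ],
)

```text
clock: 22.72
tcp_pos: [0.4338, 0.1423, 0.0987]
orientation: [-0.001, -0.276, 0.961, 0.0]
wrist_force: [0.6, -1.2, -0.3]
finger_gap: 0.0701
```

```bash
python3 g.py .4337 .1426 .01 32.2 90
python3 - <<'E'
from h import *
a=shot("side","s3.png"); print(fitc("side",a,(.432,.144),.028), fitc("side",a,(.5910,-.1165),.058,stub=True))
cv2.imwrite("pics/c5.png",cv2.resize(cv2.cvtColor(a,4)[150:400,170:490],None,fx=2.4,fy=2.4,interpolation=cv2.INTER_CUBIC))
E
```

```text
delta [-0.03  0.03  8.87] twist -0.2 jaw now 122.0 rows 2 tcp [0.4338 0.1423 0.0987] j6 -0.42 t 22.725 tilt [-0.002 -0.    -1.   ] F [ 0.6 -1.2 -0.3] M [-0.05 -0.02 -0.02] gap 70.1
[433.2  145.42  33.55   0.6 ] [ 591.48 -116.78   20.44    0.87]
```

View pics/c5.png

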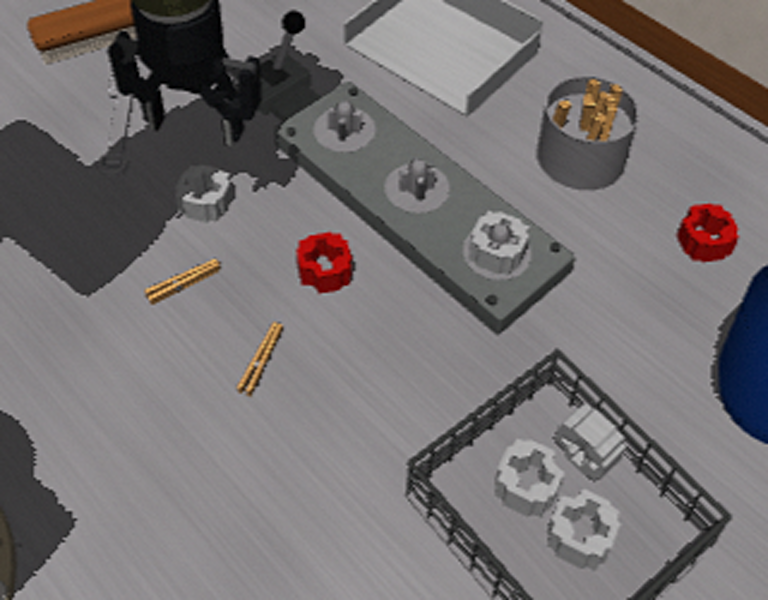

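The coupling on stub C is home and flat, and new1 hasn't moved. The basket holds three, one on edge. Gripping new1.

Call:
play_rows(
  moves=[
    {"claw":7,"delta_pos":[0,0,5],"twist":0},
    {"claw":7,"delta_pos":[0,0,8.9],"twist":0},
    {"claw":7,"delta_pos":[0,0,8.9],"twist":0},
    {"claw":7,"delta_pos":[0,0,8.9],"twist":0},
    {"claw":4.5,"delta_pos":[0,0,8.9],"twist":0},
    {"claw":4.5,"delta_pos":[0,0,8.9],"twist":0},
    {"claw":4.5,"delta_pos":[0,0,8.9],"twist":0},
    {"claw":4.5,"delta_pos":[0,0,8.9],"twist":0},
    {"claw":4.5,"delta_pos":[0,0,8.9],"twist":0},
  ],
  force=60,
)

```text
clock: 23.9
tcp_pos: [0.4361, 0.1429, 0.0125]
orientation: [0.002, -0.276, 0.961, -0.0]
wrist_force: [-0.6, 0.2, 6.8]
finger_gap: 0.0485
```

```bash
python3 g.py .5915 -.0096 .10 55 90
```

```text
delta [ -5.11 -21.19  -8.69] twist -22.9 jaw now 122.1 rows 4 tcp [0.4361 0.1429 0.0125] j6 -0.42 t 23.9 tilt [ 0.004  0.    -1.   ] F [-0.6  0.2  6.8] M [-0.07  0.19 -0.03] gap 48.5
```

Call:
play_rows(
  moves=[
    {"claw":4.5,"delta_pos":[0,0,-5],"twist":0},
    {"claw":4.5,"delta_pos":[0,0,-9.5],"twist":0},
    {"claw":4.5,"delta_pos":[-2.6,-10.6,-9.5],"twist":-11},
    {"claw":4.5,"delta_pos":[-5.2,-21.1,-9.5],"twist":-22.9},
    {"claw":4.5,"delta_pos":[-5.2,-21.1,-9.5],"twist":-22.9},
    {"claw":4.5,"delta_pos":[-5.2,-21.1,-9.5],"twist":-22.9},
    {"claw":4.5,"delta_pos":[-5.2,-21.1,-9],"twist":-22.9},
    {"claw":4.5,"delta_pos":[-5.2,-21.1,-9],"twist":-22.9},
    {"claw":4.5,"delta_pos":[-5.2,-21.1,-9],"twist":-22.9},
    {"claw":4.5,"delta_pos":[-5.2,-21.1,-9],"twist":-22.9},
  ],
)

```text
clock: 25.15
tcp_pos: [0.5897, -0.0077, 0.1008]
orientation: [0.0, -0.462, 0.887, -0.0]
wrist_force: [0.3, 0.4, -0.5]
finger_gap: 0.0481
```

```bash
python3 g.py .5918 -.0092 .041 55 90
```

```text
delta [ 0.01 -0.26  5.98] twist 0.0 jaw now 145.0 rows 1 tcp [ 0.5897 -0.0077  0.1008] j6 -1.11 t 25.15 tilt [ 0.  0. -1.] F [ 0.3  0.4 -0.5] M [ 0.03  0.04 -0.  ] gap 48.1
```

Call:
play_rows(
  moves=[
    {"claw":4.5,"delta_pos":[0,-0.2,1.5],"twist":0},
    {"claw":4.5,"delta_pos":[0,-0.2,2.5],"twist":0},
    {"claw":4.5,"delta_pos":[0,-0.2,3.0],"twist":0},
    {"claw":4.5,"delta_pos":[0,-0.2,3.5],"twist":0},
    {"claw":4.5,"delta_pos":[0,-0.2,3.5],"twist":0},
    {"claw":4.5,"delta_pos":[0,-0.2,3.5],"twist":0},
  ],
)

```text
clock: 25.9
tcp_pos: [0.592, -0.0094, 0.0653]
orientation: [0.0, -0.461, 0.887, 0.0]
wrist_force: [1.9, 2.1, -2.8]
finger_gap: 0.0481
```

```bash
python3 g.py .5918 -.0092 .041 55 90
```

```text
delta [-0.    0.03  2.43] twist -0.0 jaw now 145.0 rows 1 tcp [ 0.592  -0.0094  0.0653] j6 -1.11 t 25.9 tilt [ 0.     0.001 -1.   ] F [ 1.9  2.1 -2.8] M [ 0.49 -0.36 -0.04] gap 48.1
```

Call:
play_rows(
  moves=[
    {"claw":4.5,"delta_pos":[-0.1,0,0.8],"twist":0},
    {"claw":4.5,"delta_pos":[-0.1,0,1.6],"twist":0},
    {"claw":4.5,"delta_pos":[-0.1,0,2.2],"twist":0},
    {"claw":4.5,"delta_pos":[-0.1,0,2.5],"twist":0},
    {"claw":4.5,"delta_pos":[-0.1,0,2.5],"twist":0},
  ],
)

```text
clock: 26.52
tcp_pos: [0.5919, -0.0091, 0.0425]
orientation: [-0.0, -0.461, 0.887, -0.0]
wrist_force: [-7.8, 0.8, 17.1]
finger_gap: 0.0484
```

```bash
python3 g.py .558 -.0096 .15 90
```

```text
delta [  1.99   2.74 -10.75] twist 54.9 jaw now 144.9 rows 6 tcp [ 0.5919 -0.0091  0.0425] j6 -1.11 t 26.525 tilt [ 0.    -0.001 -1.   ] F [-7.8  0.8 17.1] M [ 0.09  1.43 -0.01] gap 48.4
```

Call:
play_rows(
  moves=[
    {"claw":6.5,"delta_pos":[0,0,0],"twist":0},
    {"claw":6.5,"delta_pos":[0,0,0],"twist":0},
    {"claw":6.5,"delta_pos":[0,0,-5],"twist":0},
    {"claw":6.5,"delta_pos":[0,0,-10],"twist":0},
    {"claw":5,"delta_pos":[0,17,-13],"twist":55},
    {"claw":5,"delta_pos":[0,17,-13],"twist":55},
    {"claw":5,"delta_pos":[0,17,-13],"twist":55},
    {"claw":5,"delta_pos":[0,17,-13],"twist":55},
    {"claw":5,"delta_pos":[0,17,-13],"twist":55},
    {"claw":5,"delta_pos":[0,17,-13],"twist":55},
  ],
)

```text
clock: 27.78
tcp_pos: [0.4531, 0.0888, 0.1701]
orientation: [-0.0, -0.0, 1.0, -0.0]
wrist_force: [-0.6, -0.5, 0.2]
finger_gap: 0.0504
```

```bash
python3 - <<'E'
from h import *
a=shot("top","t4.png"); b=shot("side","s4.png")
for p in((.5897,-.1179),(.5896,-.008)):
    print([fitc(n,im,p,.058,stub=True) for n,im in(("top",a),("side",b))],[fitc(n,im,p,.067,stub=True)[3] for n,im in(("top",a),("side",b))])
cv2.imwrite("pics/c6.png",cv2.resize(cv2.cvtColor(b,4)[150:400,190:490],None,fx=2.4,fy=2.4,interpolation=cv2.INTER_CUBIC))
for n in("top","side"): print([r for r in spotter.spot_in(n,"lock_tip")])
E
python3 g.py .625 .219 .16 90
```

```text
[array([ 589.  , -119.14,   20.01,    0.82]), array([ 591.58, -116.75,   20.38,    0.87])] [np.float64(0.82), np.float64(0.87)]
[array([588.58, -10.89,  52.42,   0.83]), array([591.04,  -8.29,  54.79,   0.86])] [np.float64(0.82), np.float64(0.86)]
[{'extent': [235.4, 200.7, 246.1, 217.5], 'conf': 0.57}]
[{'extent': [288.2, 152.9, 295.3, 169.4], 'conf': 0.58}]
delta [-17.19  13.02   1.  ] twist 0.1 jaw now 90.1 rows 4 tcp [0.4533 0.0886 0.1701] j6 0.02 t 27.975 tilt [-0.  0. -1.] F [ 0.3  0.3 -0.1] M [-0.   -0.01 -0.  ] gap 50.2
```

View pics/c6.png

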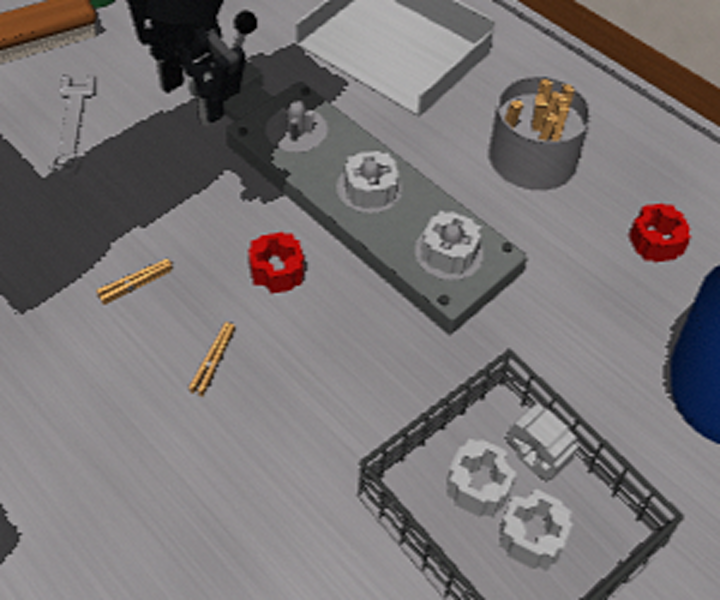

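Both new couplings are seated, the three worn ones are in the basket and the lever is still over. Swinging the lever back now.

Call:
play_rows(
  moves=[
    {"claw":5,"delta_pos":[-17.2,13.1,0],"twist":0},
    {"claw":5,"delta_pos":[-17.2,13.1,0],"twist":0},
    {"claw":5,"delta_pos":[-17.2,13.1,0],"twist":0},
    {"claw":5,"delta_pos":[-17.2,13.1,0],"twist":0},
    {"claw":5,"delta_pos":[-17.2,13.1,0],"twist":0},
    {"claw":5,"delta_pos":[-17.2,13.1,5],"twist":0},
    {"claw":5,"delta_pos":[-17.2,13.1,10.2],"twist":0},
    {"claw":5,"delta_pos":[-17.2,13.1,10.2],"twist":0},
    {"claw":2.2,"delta_pos":[-17.2,13.1,10.2],"twist":0},
    {"claw":2.2,"delta_pos":[-17.2,13.1,10.2],"twist":0},
    {"claw":2.2,"delta_pos":[-17.2,13.1,10.2],"twist":0},
  ],
  force=25,
)

```text
clock: 29.35
tcp_pos: [0.6269, 0.2208, 0.0711]
orientation: [0.002, -0.0, 1.0, 0.001]
wrist_force: [0.0, 4.2, 2.4]
finger_gap: 0.0235
```

```bash
python3 g.py .553 .2205 .068 90
```

```text
delta [ 7.39 -0.03  0.27] twist 0.0 jaw now 90.0 rows 2 tcp [0.6269 0.2208 0.0711] j6 0.22 t 29.35 tilt [ 0.004  0.002 -1.   ] F [0.  4.2 2.4] M [ 0.73 -0.07  0.05] gap 23.5
```

Call:
play_rows(
  moves=[
    {"claw":2.2,"delta_pos":[1.7,0,-0.7],"twist":0},
    {"claw":2.2,"delta_pos":[3.4,0,-0.9],"twist":0},
    {"claw":2.2,"delta_pos":[5,0,-0.6],"twist":0},
    {"claw":2.2,"delta_pos":[6.6,0,0],"twist":0},
    {"claw":2.2,"delta_pos":[7.7,0,0.2],"twist":0},
    {"claw":2.2,"delta_pos":[7.8,0,0.2],"twist":0},
    {"claw":2.2,"delta_pos":[7.8,0,0.2],"twist":0},
    {"claw":5,"delta_pos":[7.6,0,0],"twist":0},
    {"claw":5,"delta_pos":[7.6,0,0],"twist":0},
    {"claw":5,"delta_pos":[7.6,0,-5],"twist":0},
    {"claw":5,"delta_pos":[7.6,0,-11],"twist":0},
    {"claw":5,"delta_pos":[7.6,0,-14],"twist":0},
  ],
)

```text
clock: 30.85
tcp_pos: [0.5504, 0.2196, 0.2121]
orientation: [0.002, 0.001, 1.0, 0.0]
wrist_force: [0.3, -0.1, -0.8]
finger_gap: 0.0502
```

Call:
play_rows(
  moves=[
    {"claw":5,"delta_pos":[6,6,-4],"twist":0},
    {"claw":5,"delta_pos":[12,6,-4],"twist":0},
    {"claw":5,"delta_pos":[16,6,-4],"twist":0},
    {"claw":5,"delta_pos":[16,6,-4],"twist":0},
    {"claw":5,"delta_pos":[16,6,-4],"twist":0},
  ],
)

```text
clock: 31.48
tcp_pos: [0.3898, 0.2798, 0.2488]
orientation: [0.001, 0.0, 1.0, 0.0]
wrist_force: [0.8, -1.0, -0.2]
finger_gap: 0.0499
```

Run:
```python
from h import *
a=shot("top","t5.png"); ex={}
for n in("top","side"):
    if n=="side": b=shot("side","s5.png")
    print(n,[(r["extent"],r["conf"]) for r in spotter.spot_in(n,"lock_tip")])
print(proj("top",[.5585,.2205,.084]),proj("side",[.5585,.2205,.084]))
for n,im in(("top",a),("side",b)):
    for p in ((.5585,.2205),):
        u,v=np.round(proj(n,[*p,.084])).astype(int); w=im[v-14:v+15,u-14:u+15].max(2)<45
        ys,xs=np.nonzero(w); print(n,"dark centroid",xs.mean()+u-14,ys.mean()+v-14,w.sum())
A=cv2.resize(cv2.cvtColor(a,4)[130:310,215:505],(640,397)); B=cv2.resize(cv2.cvtColor(b,4)[140:400,200:560],(640,462))
cv2.imwrite("pics/c7.png",cv2.resize(np.vstack([A[:,:],B]),(440,590)))
```

```text
top [([233.1, 221.8, 245.8, 236.1], 0.55), ([235.4, 93.7, 312.6, 179.2], 0.27)]
side []
[239.81753533 228.0584412 ] [273.21263697 170.86592293]
top dark centroid 239.93055555555554 227.44444444444446 72
side dark centroid 275.0245901639344 175.15573770491804 122
```

View pics/c7.png

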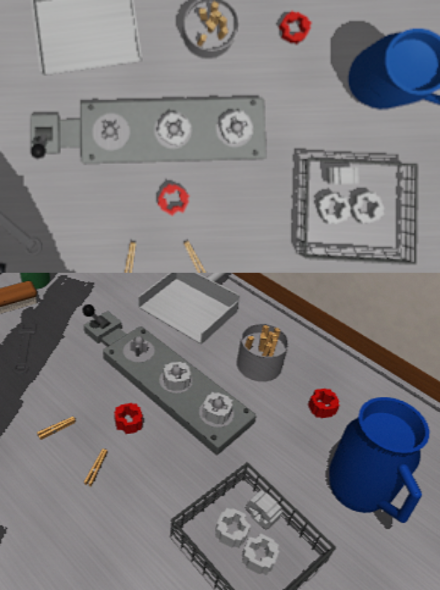

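Run:
```python
import cv2,numpy as np
for f,u,v in(("t0",240,228),("t5",240,228),("s0",273,171),("s5",273,171)):
    w=cv2.imread(f"pics/{f}.png")[v-10:v+9,u-10:u+11].max(2)<40; ys,xs=np.nonzero(w); print(f,xs.mean()+u-10,ys.mean()+v-10,w.sum())
```

```text
t0 239.31746031746033 226.5873015873016 63
t5 239.74576271186442 228.61016949152543 59
s0 274.5542168674699 169.75903614457832 83
s5 272.4736842105263 171.1315789473684 76
```

The ball now sits about 2 px (about 5 mm) nearer the robot than at the start, so the lever is at its near stop. Handing in.

```bash
python3 -c "
from workcell import env
print(env.hand_in())"
```

```text
the job is handed in; nothing more can be done
None
```

The drive unit is serviced and the job is handed in, at about 32 s of the 210 s allowed. The hand-in reports no verdict, so the results below come from my own checks.

- **Lever:** I swung it to the far stop first. I confirmed that from the top camera before pulling anything, with the ball within about 2 px of where it should be. At the end I swung it back, and the ball sits about 2 px nearer the robot than at the start, so it is at the near stop.
- **Worn couplings:** all three lie in the basket in the last pictures. One is leaning on edge, well below the 70 mm limit by eye.
- **New couplings:** only two were present. They are on the middle and right-hand stubs. Both slid the full 30 mm down to the gearbox top, stopped with about 16 N of contact force, and look flat in the pictures. The left-hand stub is left bare.
- **Left alone:** I did not touch the red look-alikes, jug, bottle, peg tin or dustpan.

Some checks were weak or disagreed:

- The two cameras differed by a constant 2 to 3 mm, so I averaged them and corrected by feel when gripping.
- The spotter found no lever ball in the last side picture. For that view I relied on its dark pixels instead.
- The height-based fit could not tell seated from unseated, so the seating rests on the arm's height and force readings.

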